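# Square a vial rack into the corner of the rack reader and scan it

## Robot

A 6-joint arm with a two-finger parallel gripper is mounted at the origin on the work surface. World frame = base frame: x ahead of the robot, y to its left, z up, the work surface at z = 0. Lengths are in m, angles in rad, forces in N, time in s.
With the tool pointing down it reaches from about 0.375 to 0.75 m from the base axis. Payload 9 kg.
Tool frame: the origin (TCP) lies at the very end of the fingers, on their centre line; the grasp point (between the pads) lies 19 mm behind it; z points along the fingers, x is the direction in which the jaws open and shut, and the axes are right-handed (so a half turn about z gives the same grasp; the last joint's range is limited). The gripper opens to 85 mm and grips with 20 to 120 N. Pads are 22 mm wide; open, the fingers measure 114 mm over their backs; the gripper's body (76 mm by 85 mm) begins 54 mm behind the grasp point. The pads swing forward as they close: fully open they stand 13 mm farther back than shut.
Start: joints at [-1.555, 0.104, 0.097, 1.564, 0, 1.353], TCP at [0.139, -0.584, 0.201] pointing down, gripper open.
Joint ranges: [-2.99, 2.99], [-0.84, 1.86], [-1.1, 1.16], [-1.84, 2.11], [-1.51, 1.56], [-3.14, 3.14]. Speed limits (rad/s): [2.22, 2.22, 2.57, 3.14, 3.14, 3.14].

## Interface

Orientations are given as a unit quaternion [x, y, z, w].
In Python, from station import move_ptp, move_straight, goto_joints, gripper_to, pause, ik, sense, capture, MotionError, sign_off gives the robot as it stands. Calls block until the motion is done:
- move_ptp(position, orientation): joint-space move of the TCP to a pose.
- move_straight(position, rotation=None, velocity=0.15): straight line of the TCP; rotation=None keeps the orientation; velocity is the mean speed in m/s.
- goto_joints(angles): joint-space move.
- gripper_to(opening, f_grip=None): finger opening in m; f_grip is the grip in N (None keeps the last); returns when the fingers have stopped.
- pause(seconds).
- ik(position, orientation): joint angles nearest the present ones, or None.
- sense(): the state.
- capture(name): name is "scene" or "top" or "wrist"; returns a dict with "img" (400x640x3 uint8, blue, green, red), "fovy" (degrees; the focal length in pixels is half the picture's height over the tangent of half this angle, whatever the lens; pixels are square), "cx", "cy" (the principal point, pixels), "eye" and "attitude" of the camera in the world; the wrist camera has in their place "hand_eye" (4x4, takes a point from camera to tool coordinates, whose origin is the TCP and whose axes are the tool frame's). Camera axes: x right, y up, looking along -z (the intrinsics and any distortion apply to the point x, -y, -z); pixel columns grow to the right and rows downward; lengths in m; the calibration is good to about 2 mm. A picture is of the moment at which its call begins: read the wrist's pose just before it. There is no depth.
A pose or a line that the arm cannot do raises MotionError and nothing moves.
- sign_off(): hands the job in, once; it reports no verdict.
The state is a dict: "t": time; "joint_positions": joint angles; "qvel": joint speeds; "joint_torque": joint torques, N m; "tool_pos": TCP position; "eef_rot": TCP orientation; "wrist_force": force on the tool from outside, world axes, zero at the start; "torque": the same for the moment, N m; "gripper_width": finger opening in m.
Only numpy, scipy, OpenCV 4.12 (cv2) and the standard library are available. Lean on these libraries where they do the work, as an engineer would, in place of code of your own. Each camera call takes 0.05 s, during which the arm holds its last target.

## Task

The rack of capped vials was set down crooked on the deck of the rack reader. Without lifting it, push it gently along the deck with the fingertips until it sits square in the corner, flush against both locating rails, and only then press the large round scan key on the reader right down. Leave everything else where it stands.

Things in the scene. Friction and masses are not known exactly. Their poses are not given: they have to be found in the camera images.
- reader: Rack reader: a cream, fixed bench instrument, 260 (its x) x 360 (its y) mm, with a level grey deck 65 mm above the bench and, level with it, a dark key strip at y from -174 to -102 mm. Origin: centre of its underside. Its x points away from the robot, y to the left, z up, turned up to 0.3 rad to the world. Near (-x) and right (-y) sides of the deck are open.
- far_rail (a point): Far locating rail of the corner, a fixed aluminium bar 10 mm thick standing 22 mm above the deck. This point: middle of its inner face (that faces the robot, -x), at deck height. It runs 82 mm either way along the reader's y.
- left_rail (a point): Left locating rail, a like bar 10 mm thick and 22 mm high, meeting the far rail in an L at the reader's far left. This point: middle of its inner face (that faces right, -y), at deck height. It runs 70 mm either way along the reader's x.
- nest (a point): Where the centre of the rack's underside belongs when the rack sits flush against both rails: on the deck over the dark glass window, 62 mm in +x and 86 mm in +y from the reader's origin, 65 mm up; axes as the reader's.
- vial_rack: Rack to be scanned, loose on the deck: white block 85.5 (its x) x 127.8 (its y) mm, 34 mm high, with fixed grey-capped vials, caps to 48 mm; 0.26 to 0.42 kg, friction 0.5 to 0.7. Origin: centre of underside. Starts 20 to 65 mm short of its place in x, 30 to 75 mm in y, turned up to 0.3 rad from the reader. Pushed under 22 mm above the deck it does not tip at the rails.
- scan_key (a joint): Travel of the scan key: 0 up, 0.006 m right down; it springs back. Takes 4 N to hold right down.
- scan_key_top (a point): Centre of the top of the scan key: the large round grey key, 30 mm across, in a black collar 46 mm across and 12 mm high, on the key strip, 75 mm in -x and 140 mm in -y from the reader's origin. At rest its top stands 22 mm above the deck. Press straight down.
- spare_rack: Leave alone: an empty rack like the other, 34 mm high, on the bench to the right of the reader. Origin: centre of its underside.
- reagent_pack: Leave alone: a small white oblong reagent pack, 30 x 46 mm, 44 mm high with its small black cap, standing on the far end of the reader's key strip. Origin: centre of its underside.
- dropper_bottle: Leave alone: an amber dropper bottle, 34 mm across, 98 mm high, on the bench to the left of the reader. Origin: centre of its underside.
- marker: Leave alone: a marker pen, 133 mm long along its y, 13 mm thick, lying on the bench on the robot's side of the reader. Origin: underside, mid-length.
- slide_file: Leave alone: a cardboard tray of standing microscope slides, 85 x 190 mm, 77 mm high, on the bench at the left. Origin: centre of its underside.
- mouse: Leave alone: a dark computer mouse, 100 x 58 mm, 30 mm high, on a mat at the right. Origin: centre of its underside.
There are look-alikes about, which are no part of the job. Leave any orange or pink look-alike of the vial_rack alone.

How it is judged:
On the way, in this order (a step that is already met when the one before it is completed fails the run):
1. the rack sits square in the corner, flush against both rails (horizontal distance between vial_rack and nest below 0.004 m and angle between the x axis of vial_rack and the x axis of reader, either way round below 0.03 rad and z of vial_rack in the frame of reader below 0.068 m and angle between vial_rack's own z axis and vertical below 0.03 rad), for 0.2 s.
2. the scan key is pressed right down with the rack in its corner (all of step 1 and value of joint scan_key above 0.0045 m), for 0.05 s.
At the end, for the whole second after the job is handed in: The rack stands flat on the deck with its centre within 4 mm of its place in the corner and square to the rails within 0.03 rad, at rest, and the scan key, after having been pressed, is up again (all of step 1 and linear speed of vial_rack below 0.01 m/s and value of joint scan_key below 0.002 m); the robot touches nothing.
It fails at once if the rack is lifted more than 8 mm off the deck or tipped more than 0.12 rad (z of vial_rack in the frame of reader above 0.073 m or angle between vial_rack's own z axis and vertical above 0.12 rad).
It fails at once if the rack is pushed off the deck (z of vial_rack in the frame of reader below 0.055 m).
It fails at once if the rack is knocked along at over 0.3 m/s, which is not gentle (linear speed of vial_rack above 0.3 m/s).
It fails at once if the scan key is pressed before the rack is in its corner (value of joint scan_key above 0.003 m and not (horizontal distance between vial_rack and nest below 0.004 m and angle between the x axis of vial_rack and the x axis of reader, either way round below 0.03 rad and z of vial_rack in the frame of reader below 0.068 m and angle between vial_rack's own z axis and vertical below 0.03 rad)).
It fails at once if something else on the bench or the reader is moved more than 20 mm (distance of any of spare_rack, reagent_pack, dropper_bottle, marker, slide_file, mouse from where it was at the start of the episode above 0.02 m).
It also fails if it takes over 54 s, if anything falls off the work surface, if the arm or the gripper's body presses on something with over 40 N, if the wrist force passes 120 N, or if a joint passes its speed limit or range.

## Working session

There is one attempt and no reset: what is moved stays moved. The work goes in short steps, each a Python script; the robot and the scene stay as the last script left them, time stands still between calls to the robot, and variables do not carry over. Pictures are saved under pics/ and viewed, and the job is handed in when it is done.

```bash
ls; mkdir -p pics; python3 - <<'E'
from station import *
import cv2
s=sense();print(s)
for n in("scene","top","wrist"):
    c=capture(n);cv2.imwrite(f"pics/{n}0.png",c["img"]);print(n,{k:v for k,v in c.items() if k!="img"})
E
```

```text
pics
{'t': 0.0, 'joint_positions': array([-1.55470118e+00,  1.04730251e-01,  9.64801194e-02,  1.56390227e+00,
       -2.88992391e-07,  1.35308242e+00]), 'qvel': array([-0.00012934,  0.00074781,  0.00067466,  0.00097567, -0.00272838,
       -0.00091323]), 'joint_torque': array([-5.82259818e-04, -5.56934881e+01,  5.03645396e+01,  1.71755080e-02,
       -3.50568134e-04, -1.91106795e-05]), 'tool_pos': array([ 0.13900571, -0.58329428,  0.2005102 ]), 'eef_rot': array([ 7.84756025e-01, -6.19804421e-01, -4.28871778e-04, -5.25169858e-04]), 'wrist_force': array([ 0.17677485, -0.15088912,  0.47575517]), 'torque': array([-0.0042083, -0.0342431,  0.0073954]), 'gripper_width': 0.08548602945925758}
scene {'fovy': 42.71538718018098, 'cx': 313.49018718028043, 'cy': 203.98243705619655, 'eye': array([ 1.32534721, -0.44832126,  1.3828008 ]), 'attitude': array([0.25942724, 0.15133589, 0.4839659 , 0.82193185])}
top {'fovy': 44.36765584164566, 'cx': 319.8605169879073, 'cy': 198.60423188047577, 'eye': array([ 0.4353254 , -0.01972164,  1.28235823]), 'attitude': array([ 0.03235827, -0.02809739, -0.70608181,  0.70683234])}
wrist {'fovy': 61.948880271519236, 'cx': 314.88247730136453, 'cy': 200.45522229392114, 'hand_eye': array([[ 9.99999298e-01, -1.04242307e-03, -5.63659145e-04,
         3.92341085e-05],
       [-1.16519049e-03, -9.51619167e-01, -3.07277730e-01,
        -7.85654267e-02],
       [-2.16075451e-04,  3.07278171e-01, -9.51619713e-01,
        -1.71777417e-01],
       [ 0.00000000e+00,  0.00000000e+00,  0.00000000e+00,
         1.00000000e+00]])}
```

View pics/scene0.png

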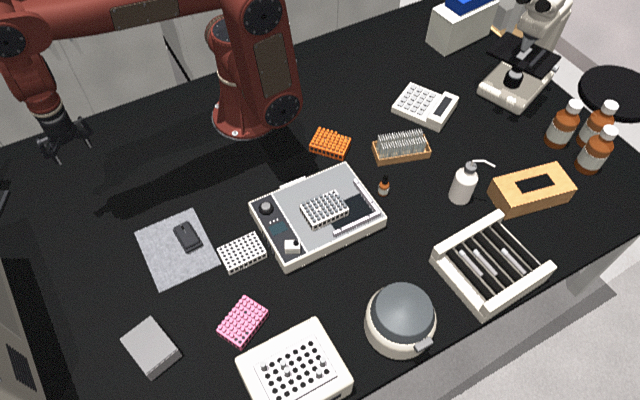

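View pics/top0.png

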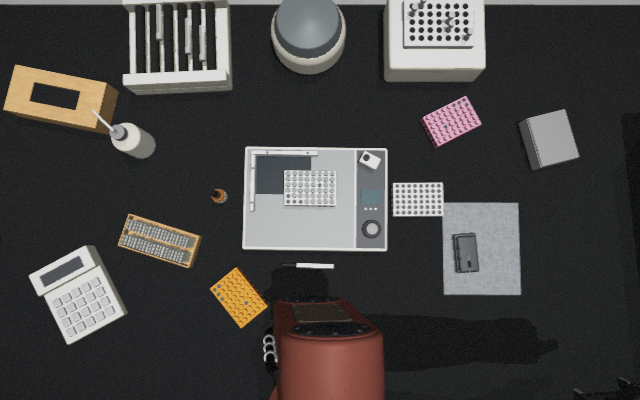

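View pics/wrist0.png

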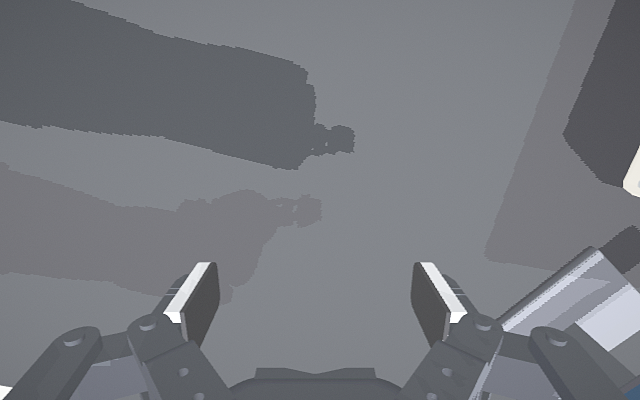

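Candidates in the top view: the white rack on the deck (310,188), the white spare on the bench (418,199), orange (239,297), pink (452,121), and the block on the far instrument (438,23). The one on the deck beside the glass window and rails fits the description. I'll check it in a close crop.

```bash
cat > h.py <<'E'
import numpy as np, cv2
from scipy.spatial.transform import Rotation as R
def cam(c,s=None):
    f=200/np.tan(np.radians(c["fovy"])/2)
    if "eye" in c: return f,c["cx"],c["cy"],np.array(c["eye"]),R.from_quat(c["attitude"]).as_matrix()
    T=np.eye(4);T[:3,:3]=R.from_quat(s["eef_rot"]).as_matrix();T[:3,3]=s["tool_pos"]
    M=T@c["hand_eye"];return f,c["cx"],c["cy"],M[:3,3],M[:3,:3]
def cast(k,uv,z):
    f,cx,cy,e,A=k;uv=np.atleast_2d(uv).astype(float)
    d=np.c_[(uv[:,0]-cx)/f,-(uv[:,1]-cy)/f,-np.ones(len(uv))]@A.T
    return e+d*((z-e[2])/d[:,2])[:,None]
def proj(k,P):
    f,cx,cy,e,A=k;p=(np.atleast_2d(P)-e)@A
    return np.c_[cx+f*p[:,0]/-p[:,2],cy-f*p[:,1]/-p[:,2]]
E
python3 - <<'E'
import cv2
i=cv2.imread("pics/top0.png")[135:275,225:405]
cv2.imwrite("pics/top0c.png",cv2.resize(i,None,fx=4.2,fy=4.2,interpolation=cv2.INTER_CUBIC))
E
```

```text
(no output)
```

View pics/top0c.png

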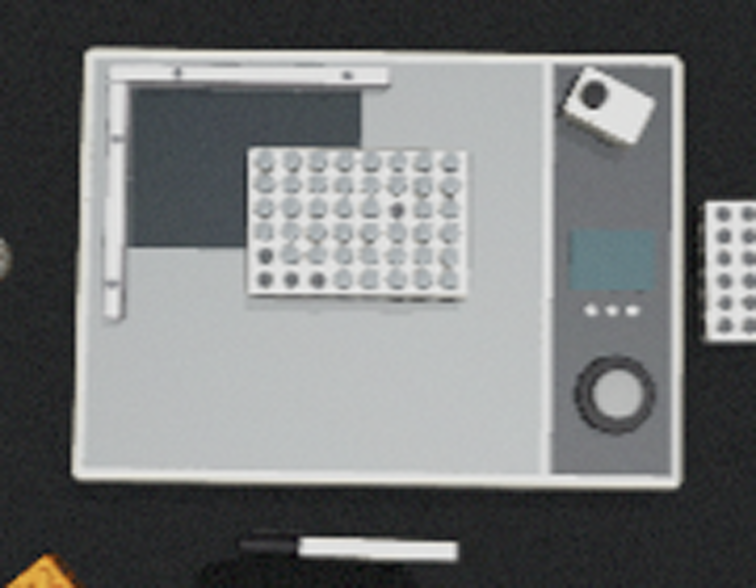

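The crop confirms it: grey-capped vials on the deck, centre about crop (357,222). The key is at (618,394) and the reagent pack at (608,105). Next is a rough pose estimate.

```bash
python3 - <<'E'
from station import *
from h import *
c=capture("top");k=cam(c)
P=lambda x,y:(225+(x+.5)/4.2-.5,135+(y+.5)/4.2-.5)
cor=cast(k,[P(85,50),P(682,57),P(682,487),P(73,480)],.065);print(cor.round(4),cor.mean(0))
for i in range(4): 
    d=cor[(i+1)%4]-cor[i];print(np.linalg.norm(d[:2]),np.arctan2(d[1],d[0]))
r=cast(k,[P(247,148),P(468,152),P(468,298),P(246,296)],.099);print(r.round(4),r.mean(0))
for i in range(4): 
    d=r[(i+1)%4]-r[i];print(np.linalg.norm(d[:2]),np.arctan2(d[1],d[0]))
print("key",cast(k,[P(618,394)],.087),"pack",cast(k,[P(608,105)],.1),"marker",cast(k,[P(240,545),P(460,550)],.007))
E
```

```text
[[ 0.6711  0.1766  0.065 ]
 [ 0.6669 -0.1807  0.065 ]
 [ 0.4112 -0.1781  0.065 ]
 [ 0.4147  0.18    0.065 ]] [ 0.54096859 -0.00056532  0.065     ]
0.35737013848694626 -1.5824981666369924
0.25573587789774027 3.131227353073466
0.3580923780455965 1.5607913506764834
0.25634356469631 -0.013183925831798914
[[ 0.607   0.0763  0.099 ]
 [ 0.6047 -0.0518  0.099 ]
 [ 0.5199 -0.0517  0.099 ]
 [ 0.5209  0.0762  0.099 ]] [0.56311692 0.01224792 0.099     ]
0.12811384375836182 -1.5885898514023844
0.08477889786453228 3.14009201787946
0.12788759638194677 1.5626548590059095
0.08601713773422215 0.000964727456991745
key [[ 0.4651104  -0.13876036  0.087     ]] pack [[ 0.63204858 -0.13296321  0.1       ]] marker [[ 0.37416893  0.08616493  0.007     ]
 [ 0.37133907 -0.04902291  0.007     ]]
```

```bash
cat >> h.py <<'E'
YAW=-0.0113
def ori(ydir):  # tool pointing down, tool y along world azimuth ydir
    y=np.array([np.cos(ydir),np.sin(ydir),0]);z=np.array([0,0,-1.]);x=np.cross(y,z)
    return R.from_matrix(np.c_[x,y,z]).as_quat()
E
python3 - <<'E'
from station import *
from h import *
for p in [(.56,-.12,.25),(.56,-.07,.075),(.6,.02,.075),(.45,.02,.25),(.48,.08,.075),(.56,.085,.075),(.465,-.139,.08)]:
    print(p,[None if (q:=ik(list(p),ori(YAW+a))) is None else q.round(2) for a in (np.pi/2,-np.pi/2,0,np.pi)])
E
```

```text
(0.56, -0.12, 0.25) [array([-0.44,  0.04,  0.12,  1.65,  0.  , -2.  ]), array([-0.44,  0.04,  0.12,  1.65,  0.  ,  1.14]), array([-0.44,  0.04,  0.12,  1.65,  0.  , -0.43]), array([-0.44,  0.04,  0.12,  1.65,  0.  ,  2.71])]
(0.56, -0.07, 0.075) [array([-0.36,  0.01, -0.23,  1.33,  0.  , -1.92]), array([-0.36,  0.01, -0.23,  1.33,  0.  ,  1.23]), array([-0.36,  0.01, -0.23,  1.33,  0.  , -0.34]), array([-0.36,  0.01, -0.23,  1.33,  0.  ,  2.8 ])]
(0.6, 0.02, 0.075) [array([-0.18,  0.12, -0.12,  1.34,  0.  , -1.74]), array([-0.18,  0.12, -0.12,  1.34,  0.  ,  1.4 ]), array([-0.18,  0.12, -0.12,  1.34,  0.  , -0.17]), array([-0.18,  0.12, -0.12,  1.34,  0.  ,  2.97])]
(0.45, 0.02, 0.25) [array([-0.25, -0.33, -0.22,  1.68,  0.  , -1.81]), array([-0.25, -0.33, -0.22,  1.68,  0.  ,  1.33]), array([-0.25, -0.33, -0.22,  1.68,  0.  , -0.24]), array([-0.25, -0.33, -0.22,  1.68,  0.  ,  2.91])]
(0.48, 0.08, 0.075) [array([-0.1 , -0.23, -0.46,  1.35,  0.  , -1.66]), array([-0.1 , -0.23, -0.46,  1.35,  0.  ,  1.48]), array([-0.1 , -0.23, -0.46,  1.35,  0.  , -0.09]), array([-0.1 , -0.23, -0.46,  1.35,  0.  ,  3.05])]
(0.56, 0.085, 0.075) [array([-0.08,  0.02, -0.22,  1.33,  0.  , -1.64]), array([-0.08,  0.02, -0.22,  1.33,  0.  ,  1.5 ]), array([-0.08,  0.02, -0.22,  1.33,  0.  , -0.07]), array([-0.08,  0.02, -0.22,  1.33,  0.  ,  3.07])]
(0.465, -0.139, 0.08) [array([-0.56, -0.24, -0.45,  1.36,  0.  , -2.12]), array([-0.56, -0.24, -0.45,  1.36,  0.  ,  1.02]), array([-0.56, -0.24, -0.45,  1.36,  0.  , -0.55]), array([-0.56, -0.24, -0.45,  1.36,  0.  ,  2.59])]
```

```bash
python3 - <<'E'
from station import *
from h import *
move_ptp([.53,.03,.30],ori(YAW-np.pi/2))
pause(.2);s=sense();c=capture("wrist");np.savez("w1.npz",img=c["img"],tp=s["tool_pos"],er=s["eef_rot"])
cv2.imwrite("pics/w1.png",c["img"]);print(s["t"],s["tool_pos"],s["eef_rot"],ori(YAW-np.pi/2),s["wrist_force"])
k=cam(c,s);print(proj(k,[[.465,-.139,.087],[.604,.0844,.065]]))
E
```

```text
3.0 [0.53002893 0.0295466  0.29987799] [ 9.99981408e-01 -6.09714640e-03 -9.05659458e-05 -1.32899169e-05] [ 0.99998404 -0.00564997  0.          0.        ] [-0.01197017  0.58729818  0.13221592]
[[267.36519689 289.08205198]
 [376.99848961 113.23474271]]
```

View pics/w1.png

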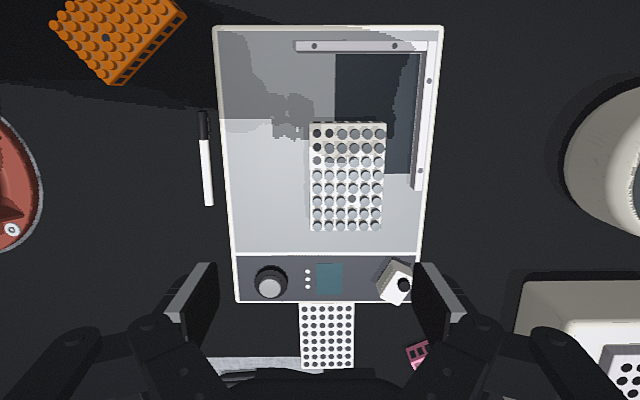

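```bash
python3 - <<'E'
import cv2
i=cv2.imread("pics/w1.png")
cv2.imwrite("pics/w1c.png",cv2.resize(i[15:165,285:455],None,fx=4,fy=4,interpolation=cv2.INTER_CUBIC))
cv2.imwrite("pics/w1d.png",cv2.resize(i[165:310,215:425],None,fx=3.8,fy=3.8,interpolation=cv2.INTER_CUBIC))
E
```

```text
(no output)
```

View pics/w1c.png

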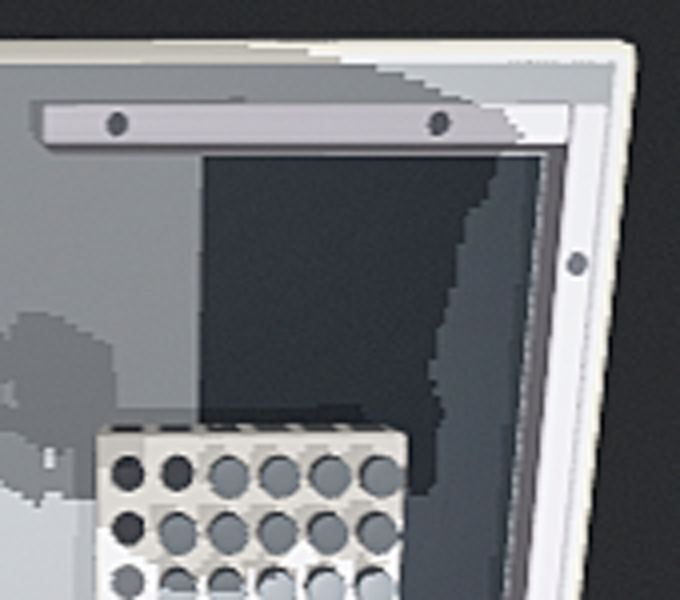

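View pics/w1d.png

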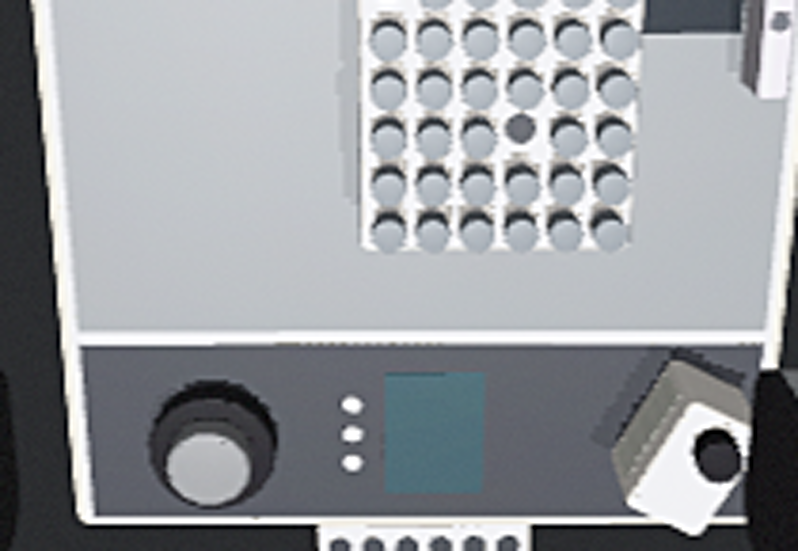

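```bash
python3 - <<'E'
from station import *
from h import *
c=capture("wrist");d=np.load("w1.npz");s=dict(tool_pos=d["tp"],eef_rot=d["er"]);k=cam(c,s)
def quad(uv,z):
    q=cast(k,uv,z)[:,:2];print(q.round(4).tolist(),q.mean(0).round(4),[round(float(np.arctan2(*(q[(i+1)%4]-q[i])[::-1])),4) for i in range(4)],[round(float(np.linalg.norm(q[(i+1)%4]-q[i])),4) for i in range(4)])
quad([(213,27),(444,25.8),(412.5,302.4),(236,302.4)],.065)
quad([(309.3,123),(386.8,123.3),(380.8,230.5),(310,230.8)],.099)
print(cast(k,[(295.5,50.8),(427,50.8),(416.8,165)],.087),cast(k,[(269.7,288.7)],.087))
E
```

```text
[[0.4197, 0.1782], [0.6732, 0.1766], [0.6666, -0.1772], [0.4154, -0.1744]] [0.5437 0.0008] [-0.0064, -1.5894, 3.1306, 1.5586] [0.2535, 0.3538, 0.2512, 0.3526]
[[0.5244, 0.0769], [0.6091, 0.0756], [0.6089, -0.0513], [0.5231, -0.0507]] [0.5664 0.0126] [-0.0148, -1.5727, 3.1352, 1.5613] [0.0847, 0.1269, 0.0857, 0.1276]
[[0.51073558 0.1507713  0.087     ]
 [0.65004428 0.1492337  0.087     ]
 [0.64944393 0.02631099 0.087     ]] [[ 0.46812961 -0.13845148  0.087     ]]
```

```bash
python3 - <<'E'
from station import *
from h import *
o=ori(YAW-np.pi/2)
gripper_to(.05)
move_ptp([.564,-.080,.16],o)
move_straight([.564,-.080,.074],velocity=.12);pause(.15)
s=sense();f0=s["wrist_force"];print(s["t"],s["tool_pos"],s["gripper_width"],f0)
u=np.array([-np.sin(YAW),np.cos(YAW),0]);p=np.array([.564,-.080,.074])
for d in (.012,.02,.03,.05,.075,.082):
    move_straight((p+u*d).tolist(),velocity=.05);s=sense();print(d,round(s["t"],2),s["tool_pos"].round(4),(s["wrist_force"]-f0).round(2))
    if s["wrist_force"][1]-f0[1]<-5:break
c=capture("wrist");cv2.imwrite("pics/w2.png",c["img"]);np.savez("w2.npz",tp=s["tool_pos"],er=s["eef_rot"],f0=f0)
cv2.imwrite("pics/t2.png",capture("top")["img"])
E
```

```text
5.3167 [ 0.56470402 -0.08026323  0.07508379] 0.050303815669272785 [0.39817673 0.11697389 0.25176372]
0.012 5.71 [ 0.5642 -0.0676  0.074 ] [ 0.26 -1.46 -0.36]
0.02 6.02 [ 0.5642 -0.0597  0.074 ] [-0.6  -0.89  0.02]
0.03 6.37 [ 0.5643 -0.0496  0.074 ] [ 0.27  0.58 -0.54]
0.05 6.92 [ 0.5645 -0.0296  0.074 ] [ 0.17 -0.41 -0.33]
0.075 7.57 [ 0.5648 -0.0046  0.074 ] [0.01 0.05 0.27]
0.082 7.86 [0.5649 0.0023 0.074 ] [-0.08 -0.34  0.13]
```

View pics/w2.png

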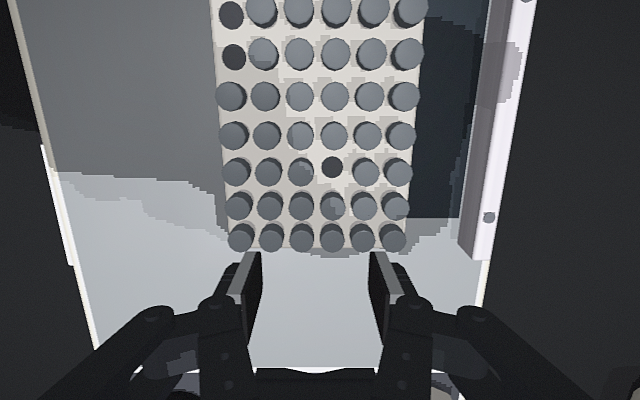

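```bash
python3 - <<'E'
from station import *
from h import *
c=capture("wrist");d=np.load("w2.npz");k=cam(c,dict(tool_pos=d["tp"],eef_rot=d["er"]))
cv2.imwrite("pics/w2c.png",cv2.resize(c["img"][190:320,190:450],None,fx=3,fy=3,interpolation=cv2.INTER_CUBIC))
cv2.imwrite("pics/t2c.png",cv2.resize(capture("top")["img"][135:275,225:405],None,fx=4,fy=4))
print(cast(k,[(230,250),(405,247)],.099))
E
```

```text
[[0.52362363 0.00865007 0.099     ]
 [0.60861108 0.0094247  0.099     ]]
```

View pics/w2c.png

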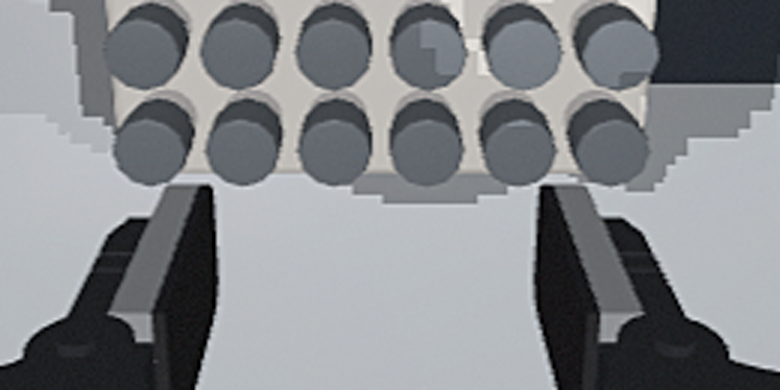

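View pics/t2c.png

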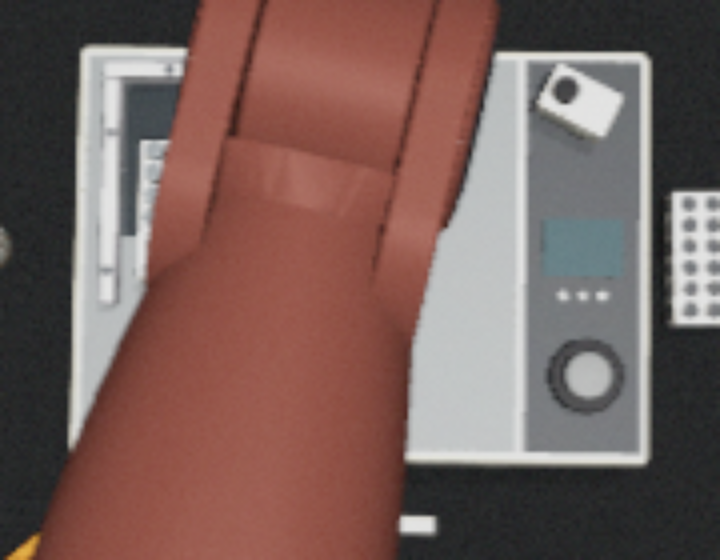

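```bash
cat >> h.py <<'E'
def press(station,p,u,ds,f0,lim,vel=.03):
    for d in ds:
        station.move_straight((np.array(p)+u*d).tolist(),velocity=vel)
        station.pause(.06);s=station.sense();f=s["wrist_force"]-f0
        print(round(d,4),round(s["t"],2),s["tool_pos"].round(4),f.round(2))
        if -(f@u)>lim:break
    return d
E
python3 - <<'E'
import station; from station import *
from h import *
f0=np.load("w2.npz")["f0"]
u=np.array([-np.sin(YAW),np.cos(YAW),0]);p=np.array([.564,-.080,.074])
press(station,p,u,[.089]+list(np.arange(.091,.105,.001)),f0,7)
s=sense();cv2.imwrite("pics/w3.png",capture("wrist")["img"])
E
```

```text
0.089 8.5 [0.565  0.0092 0.074 ] [-0.19  0.15 -0.32]
0.091 8.81 [0.565  0.0111 0.074 ] [-0.13  0.48  0.31]
0.092 9.12 [0.5651 0.012  0.074 ] [ 0.15 -0.39 -0.38]
0.093 9.43 [0.5651 0.013  0.074 ] [-0.67 -2.05  0.09]
0.094 9.73 [0.5651 0.0141 0.074 ] [-0.64 -1.33 -0.52]
0.095 10.04 [0.5651 0.0151 0.074 ] [-0.26 -0.59  0.36]
0.096 10.35 [0.5651 0.0161 0.074 ] [-0.4  -1.13 -0.38]
0.097 10.66 [0.5651 0.0171 0.074 ] [-0.19 -1.05 -0.62]
0.098 10.97 [0.5652 0.0172 0.0741] [-1.11 -5.56  0.16]
0.099 11.28 [0.5652 0.0173 0.0742] [ -1.97 -10.28   0.83]
```

View pics/w3.png

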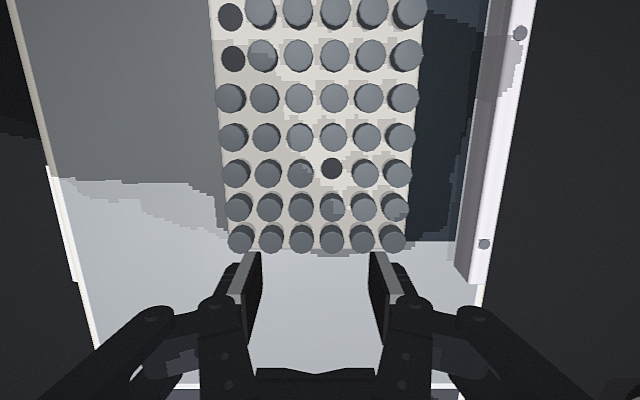

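```bash
python3 - <<'E'
import station; from station import *
from h import *
o=ori(YAW)
move_straight([.564,.000,.074],velocity=.1)
move_straight([.564,.000,.17],velocity=.2)
gripper_to(.06)
move_ptp([.492,.086,.17],o)
p=np.array([.492,.086,.074])
move_straight(p.tolist(),velocity=.15);pause(.15)
s=sense();f0=s["wrist_force"];print(s["t"],s["tool_pos"],f0);np.savez("x.npz",f0=f0,p=p)
u=np.array([np.cos(YAW),np.sin(YAW),0])
press(station,p,u,[.02,.045,.055],f0,7,.05)
s=sense();cv2.imwrite("pics/w4.png",capture("wrist")["img"])
E
```

```text
14.7917 [0.49291276 0.0859057  0.07526906] [-0.3291927  -0.00414621 -0.10002101]
0.02 15.4 [0.5118 0.0858 0.0738] [0.38 0.36 0.48]
0.045 16.11 [0.5371 0.0855 0.074 ] [ 0.1   0.73 -0.67]
0.055 16.52 [0.5472 0.0854 0.074 ] [0.71 0.57 0.03]
```

View pics/w4.png

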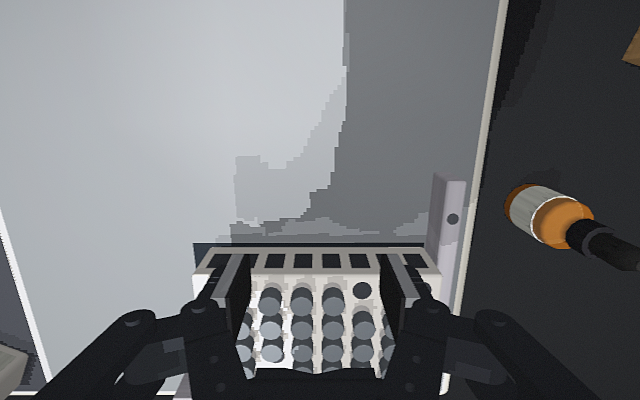

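```bash
python3 - <<'E'
import station; from station import *
from h import *
d=np.load("x.npz");u=np.array([np.cos(YAW),np.sin(YAW),0])
press(station,d["p"],u,[.061,.064]+list(np.arange(.065,.085,.001)),d["f0"],8)
E
```

```text
0.061 16.98 [0.5532 0.0853 0.074 ] [-0.2   0.36 -0.72]
0.064 17.28 [0.5562 0.0852 0.074 ] [0.19 0.32 0.09]
0.065 17.59 [0.5569 0.0853 0.074 ] [-0.78 -0.11  1.26]
0.066 17.9 [0.5572 0.0853 0.0739] [-4.64 -0.36  2.78]
0.067 18.21 [0.5572 0.0853 0.0738] [-10.04  -0.44   5.94]
```

```bash
python3 - <<'E'
import station; from station import *
from h import *
o=ori(YAW-np.pi/2)
move_straight([.530,.086,.074],velocity=.1)
move_straight([.530,.086,.17],velocity=.2)
gripper_to(.03)
move_ptp([.598,-.005,.17],o)
p=np.array([.598,-.005,.074])
move_straight(p.tolist(),velocity=.15);pause(.15)
s=sense();f0=s["wrist_force"];print(s["t"],s["tool_pos"],f0)
u=np.array([-np.sin(YAW),np.cos(YAW),0])
press(station,p,u,[.015]+list(np.arange(.018,.035,.001)),f0,8)
move_straight([.598,-.005,.074],velocity=.1)
move_straight([.598,-.005,.17],velocity=.2)
move_ptp([.53,.03,.30],o);pause(.2)
s=sense();c=capture("wrist");cv2.imwrite("pics/w5.png",c["img"]);np.savez("w5.npz",tp=s["tool_pos"],er=s["eef_rot"]);print(s["t"])
cv2.imwrite("pics/w5c.png",cv2.resize(c["img"][15:165,285:455],None,fx=4,fy=4,interpolation=cv2.INTER_CUBIC))
E
```

```text
21.9083 [ 0.5989147  -0.00519815  0.07543402] [ 0.09319979 -0.18513273 -1.05575347]
0.015 22.62 [0.5981 0.01   0.074 ] [-0.71 -0.57  1.49]
0.018 22.93 [0.5982 0.013  0.074 ] [-0.24 -0.33  1.35]
0.019 23.23 [0.5982 0.014  0.074 ] [-0.86  0.61  1.15]
0.02 23.54 [0.5982 0.015  0.074 ] [-0.4  -0.09  1.74]
0.021 23.85 [0.5982 0.016  0.074 ] [0.06 0.75 1.06]
0.022 24.16 [0.5982 0.0168 0.074 ] [-0.37 -1.82  1.22]
0.023 24.47 [0.5983 0.0168 0.0741] [-1.35 -7.07  0.54]
0.024 24.77 [0.5983 0.0169 0.0742] [ -1.56 -10.28   1.35]
26.65
```

View pics/w5c.png

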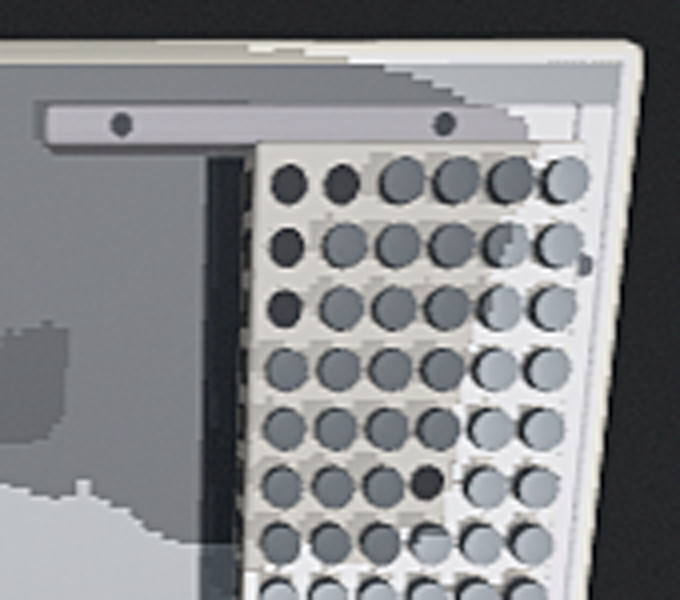

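View pics/w5.png

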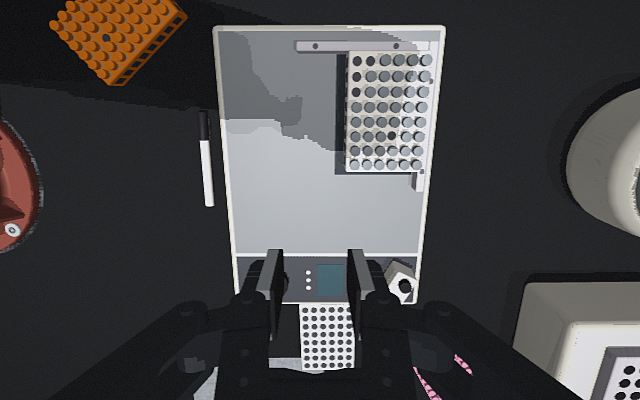

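```bash
python3 - <<'E'
import station; from station import *
from h import *
d=np.load("w5.npz");k=cam(capture("wrist"),dict(tool_pos=d["tp"],eef_rot=d["er"]))
q=cast(k,[(349,50.75),(346,173)],.099)[:,:2];print("near edge",q,np.arctan2(*(q[0]-q[1])[::-1])-np.pi/2)
o=ori(YAW-np.pi/2)
gripper_to(0.0)
move_ptp([.4665,-.139,.15],o)
move_straight([.4665,-.139,.096],velocity=.1);pause(.2)
s=sense();f0=s["wrist_force"];print(s["t"],s["tool_pos"],f0,s["gripper_width"])
p=np.array([.4665,-.139,.096]);u=np.array([0,0,-1.])
press(station,p,u,[.006]+list(np.arange(.008,.022,.001)),f0,9)
pause(.2);s=sense();print(s["tool_pos"],s["wrist_force"]-f0)
cv2.imwrite("pics/w6.png",capture("wrist")["img"])
move_straight([.4665,-.139,.18],velocity=.15)
print(sense()["t"])
E
```

```text
near edge [[0.56509265 0.14910796]
 [0.56435487 0.02135437]] -0.005774976324402603
28.975 [ 0.46695229 -0.13927042  0.09675472] [-0.07998673  0.51616566  1.82482031] 0.00029026827603823464
0.006 29.38 [ 0.4664 -0.1389  0.0899] [ 0.55 -0.56 -2.27]
0.008 29.69 [ 0.4665 -0.139   0.088 ] [ 0.66 -0.24 -1.54]
0.009 30.0 [ 0.4665 -0.139   0.087 ] [ 0.58 -0.11 -2.05]
0.01 30.31 [ 0.4665 -0.139   0.086 ] [ 0.31 -0.39 -1.45]
0.011 30.62 [ 0.4665 -0.139   0.0849] [ 0.62 -0.31 -0.85]
0.012 30.93 [ 0.4665 -0.139   0.084 ] [ 0.31 -0.7  -2.16]
0.013 31.23 [ 0.4665 -0.139   0.083 ] [ 0.13 -0.89 -1.81]
0.014 31.54 [ 0.4665 -0.139   0.082 ] [-0.96 -0.48 -1.79]
0.015 31.85 [ 0.4665 -0.139   0.081 ] [-0.09  0.01 -0.63]
0.016 32.16 [ 0.4665 -0.139   0.08  ] [ 0.67 -0.3  -2.49]
0.017 32.47 [ 0.4665 -0.139   0.079 ] [ 0.32 -0.28 -1.87]
0.018 32.77 [ 0.4665 -0.139   0.078 ] [ 1.25 -0.16 -2.12]
0.019 33.08 [ 0.4665 -0.139   0.077 ] [-0.79 -0.56 -2.47]
0.02 33.39 [ 0.4665 -0.139   0.076 ] [ 0.42 -0.13 -1.2 ]
0.021 33.7 [ 0.4665 -0.139   0.075 ] [-0.78 -0.37 -1.81]
[ 0.46651354 -0.1389854   0.07500174] [ 0.12510663 -0.49416317 -2.5845892 ]
34.8
```

View pics/w6.png

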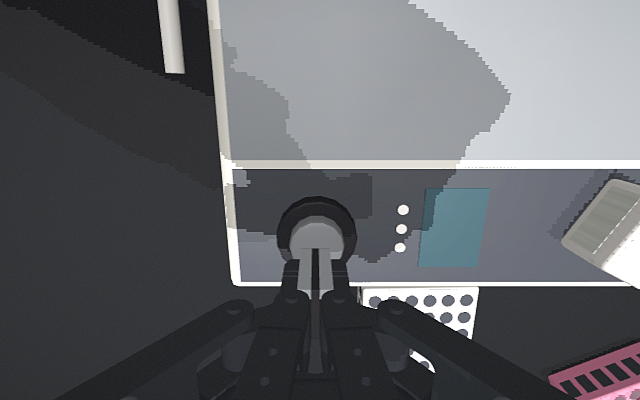

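```bash
python3 - <<'E'
from station import *
from h import *
i=cv2.imread("pics/w6.png")
cv2.imwrite("pics/w6c.png",cv2.resize(i[180:310,240:400],None,fx=5,fy=4.6,interpolation=cv2.INTER_CUBIC))
s=sense();c=capture("wrist");print(s["t"],s["tool_pos"],s["wrist_force"]);cv2.imwrite("pics/w7.png",c["img"])
k=cam(c,s);print("TCP px",proj(k,[s["tool_pos"]]),"key px",proj(k,[[.4665,-.139,.087]]))
k=cam(c,dict(tool_pos=np.array([.4665,-.139,.075]),eef_rot=s["eef_rot"]))
print("TCP in w6",proj(k,[[.4665,-.139,.075],[.4665,-.139,.087]]),cast(k,[(317,240)],.087),cast(k,[(317,240)],.081))
E
```

```text
34.8 [ 0.46614615 -0.13878726  0.17901991] [0.60126572 1.12617847 0.07422885]
TCP px [[315.02234477 239.59990109]] key px [[315.51659859 193.2022895 ]]
TCP in w6 [[315.02234477 239.59990109]
 [315.00942686 249.09894953]] [[ 0.46759617 -0.13375277  0.087     ]] [[ 0.46760394 -0.1365049   0.081     ]]
```

View pics/w6c.png

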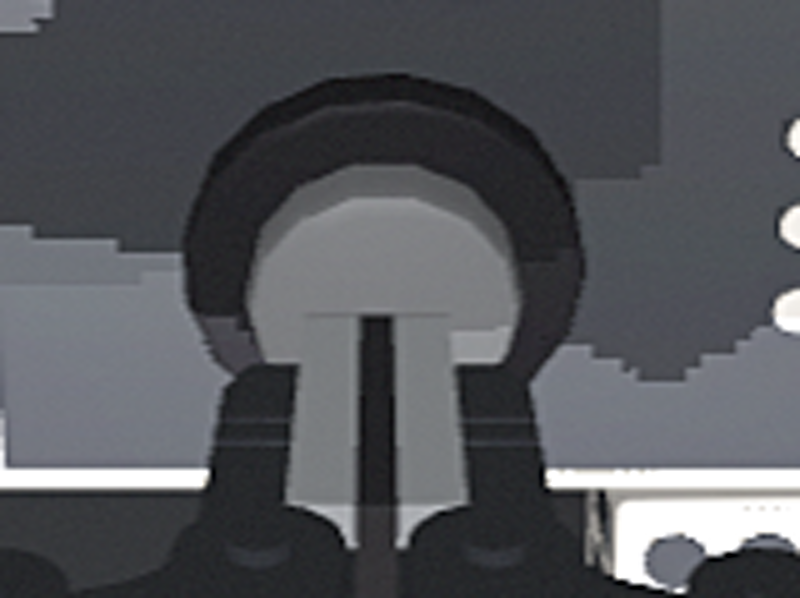

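View pics/w7.png

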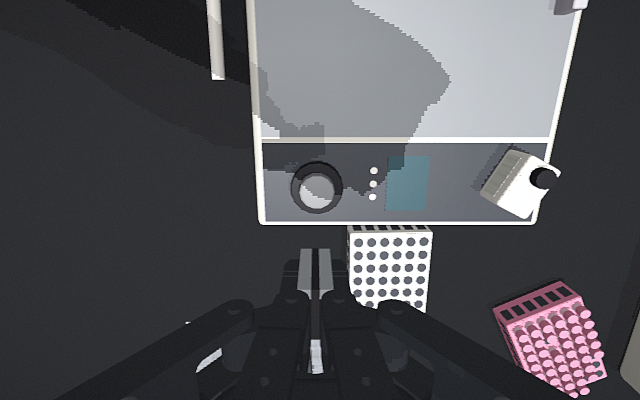

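```bash
python3 - <<'E'
import station; from station import *
from h import *
move_straight([.4665,-.1375,.079],velocity=.12)
p=np.array([.4665,-.1375,.079]);u=np.array([0,0,-1.]);f0=np.zeros(3)
press(station,p,u,[.003]+list(np.arange(.004,.022,.001)),f0,9)
s=sense();cv2.imwrite("pics/w8.png",capture("wrist")["img"][180:310,240:400]);print(s["t"],s["gripper_width"])
E
```

```text
0.003 36.15 [ 0.4666 -0.1376  0.0763] [-0.04 -0.12 -0.27]
0.004 36.46 [ 0.4665 -0.1375  0.075 ] [-0.28  0.85 -0.25]
0.005 36.77 [ 0.4665 -0.1375  0.074 ] [-0.26  0.18 -0.9 ]
0.006 37.08 [ 0.4665 -0.1375  0.073 ] [-0.33 -0.86 -0.04]
0.007 37.38 [ 0.4665 -0.1375  0.072 ] [ 0.21  0.52 -0.8 ]
0.008 37.69 [ 0.4665 -0.1375  0.071 ] [-0.17 -0.65  0.08]
0.009 38.0 [ 0.4665 -0.1375  0.07  ] [-0.1  -0.75  0.17]
0.01 38.31 [ 0.4665 -0.1375  0.069 ] [0.14 0.01 0.18]
0.011 38.62 [ 0.4665 -0.1375  0.068 ] [-1.25 -0.07  0.11]
0.012 38.92 [ 0.4665 -0.1375  0.067 ] [-0.38 -0.31  0.33]
0.013 39.23 [ 0.4665 -0.1375  0.066 ] [-0.34 -0.01  0.56]
0.014 39.54 [ 0.4665 -0.1375  0.065 ] [ 1.29 -1.09 -0.31]
0.015 39.85 [ 0.4665 -0.1375  0.064 ] [-0.28  0.89  0.12]
0.016 40.16 [ 0.4665 -0.1375  0.063 ] [ 0.09  0.76 -0.3 ]
0.017 40.47 [ 0.4665 -0.1375  0.062 ] [-0.41 -0.57 -0.29]
0.018 40.77 [ 0.4665 -0.1375  0.061 ] [-0.09  0.67  0.37]
0.019 41.08 [ 0.4665 -0.1375  0.06  ] [-0.21  0.72  0.26]
0.02 41.39 [ 0.4665 -0.1375  0.059 ] [-0.61  0.1  -0.33]
0.021 41.7 [ 0.4665 -0.1375  0.058 ] [-0.42 -0.02  0.04]
41.7 -3.9919068639911424e-05
```

View pics/w8.png

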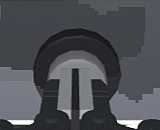

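```bash
python3 - <<'E'
import cv2
i=cv2.imread("pics/w8.png")
cv2.imwrite("pics/w8c.png",cv2.resize(i,None,fx=5,fy=4.6,interpolation=cv2.INTER_CUBIC))
i=cv2.imread("pics/w7.png")
cv2.imwrite("pics/w7c.png",cv2.resize(i[140:310,240:400],None,fx=4,fy=3.5,interpolation=cv2.INTER_CUBIC))
E
```

```text
(no output)
```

View pics/w8c.png

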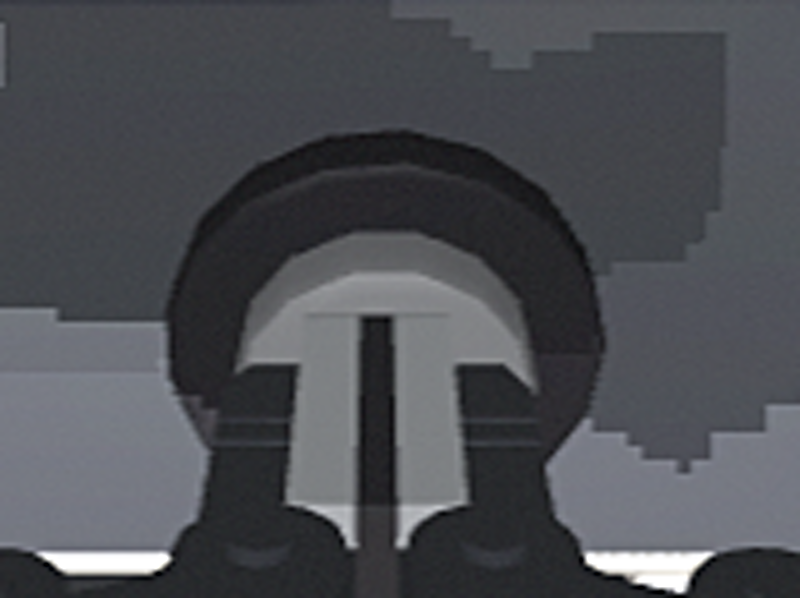

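View pics/w7c.png

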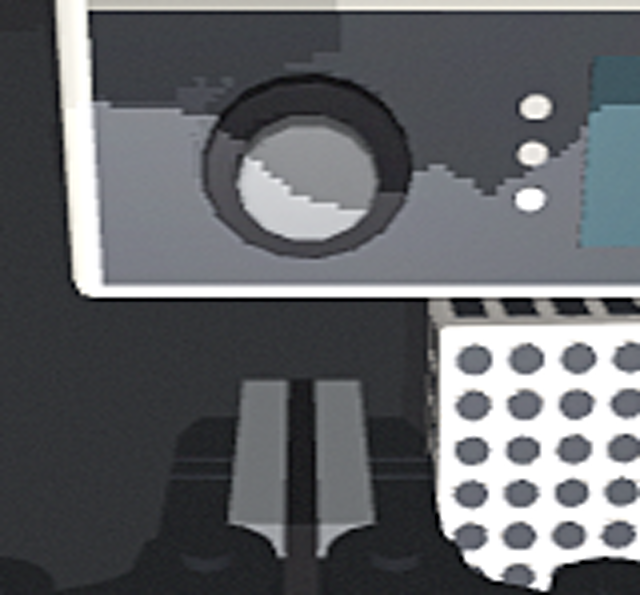

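The visible pad tips sit about 30 mm behind the nominal TCP. So they are still just above the key, and the earlier pushes bore on the caps. The rack still measures flush to within about 1 mm, so I'll keep descending with the force guard on.

```bash
python3 - <<'E'
import station; from station import *
from h import *
p=np.array([.4665,-.1375,.058]);u=np.array([0,0,-1.])
press(station,p,u,[.002,.003]+list(np.arange(.004,.018,.001)),np.zeros(3),8)
s=sense();cv2.imwrite("pics/w9.png",cv2.resize(capture("wrist")["img"][180:310,240:400],None,fx=5,fy=4.6,interpolation=cv2.INTER_CUBIC));print(s["t"])
E
```

```text
0.002 42.06 [ 0.4667 -0.1376  0.0562] [-0.3  -0.39  2.12]
0.003 42.37 [ 0.4666 -0.1376  0.0551] [ 1.29 -0.96  2.65]
0.004 42.67 [ 0.4666 -0.1376  0.0541] [ 0.74 -0.67  1.77]
0.005 42.98 [ 0.4666 -0.1376  0.0531] [ 1.12 -1.16  2.57]
0.006 43.29 [ 0.4666 -0.1376  0.0521] [ 1.41 -0.53  3.22]
0.007 43.6 [ 0.4666 -0.1375  0.051 ] [ 0.98 -0.5   3.9 ]
0.008 43.91 [ 0.4667 -0.1376  0.0509] [-2.49  0.77 12.42]
43.9083
```

View pics/w9.png

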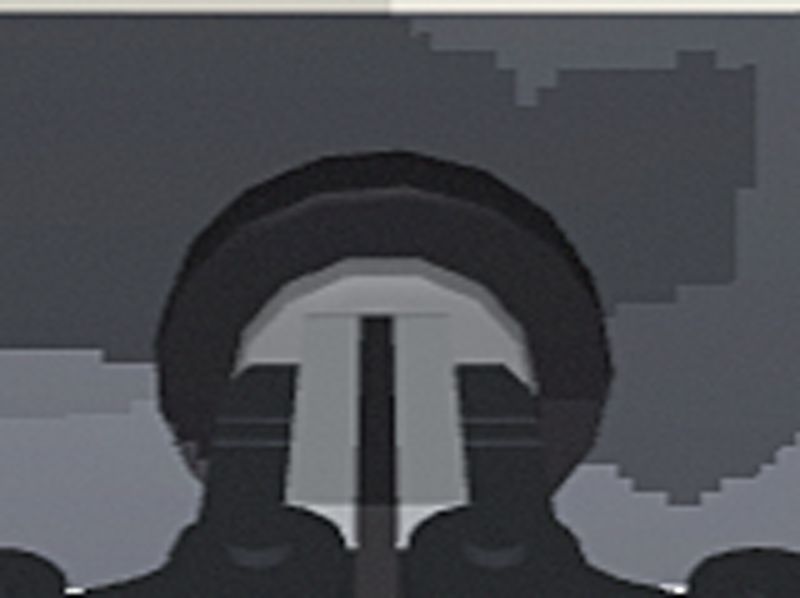

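The spring rose gradually to about 4 N over 6 mm, then hit a hard stop at 12 N, and the exposed side of the key is much shorter. Retreating to check.

```bash
python3 - <<'E'
from station import *
from h import *
move_straight([.4665,-.1375,.17],velocity=.2)
move_ptp([.53,.03,.30],ori(YAW-np.pi/2));pause(.2)
s=sense();c=capture("wrist");cv2.imwrite("pics/w10.png",c["img"]);print(s["t"],s["wrist_force"])
cv2.imwrite("pics/w10c.png",cv2.resize(c["img"][15:190,285:455],None,fx=3.4,fy=3.4,interpolation=cv2.INTER_CUBIC))
a=cv2.imread("pics/w5.png");print(np.abs(a[15:190,330:440].astype(int)-c["img"][15:190,330:440]).mean())
E
```

```text
45.8 [-0.43812649 -0.40528445 -0.54236473]
23.87594805194805
```

View pics/w10.png

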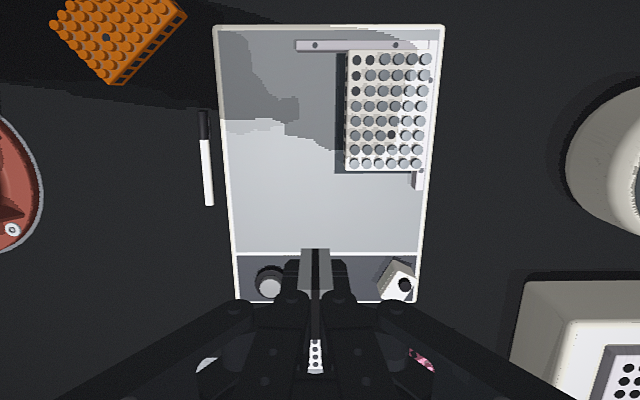

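View pics/w10c.png

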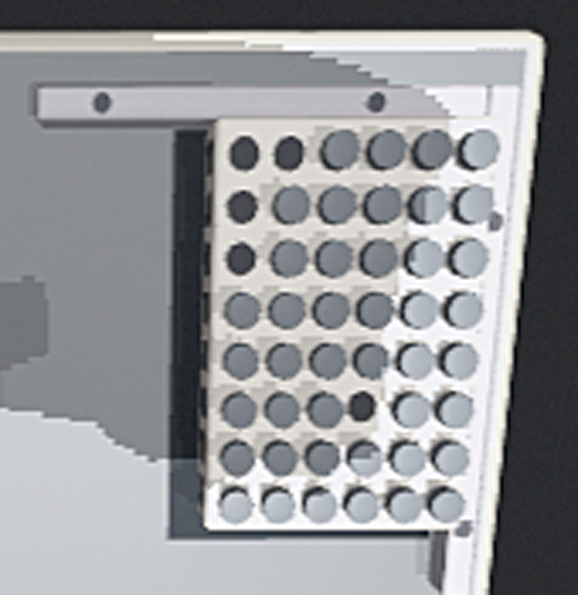

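```bash
python3 - <<'E'
import cv2,numpy as np
a=cv2.imread("pics/w5.png",0);b=cv2.imread("pics/w10.png",0)
for n,(r0,r1,c0,c1) in dict(rail=(35,48,290,345),railend=(168,195,405,435),rack_top=(52,100,347,432),rack_bot=(120,175,343,425),key=(255,300,250,285),deckcorner=(15,40,415,460),window=(160,180,325,345)).items():
    t=a[r0:r1,c0:c1];up=lambda x:cv2.resize(x,None,fx=4,fy=4,interpolation=cv2.INTER_CUBIC)
    m=cv2.matchTemplate(up(b[r0-6:r1+6,c0-6:c1+6]),up(t),cv2.TM_CCOEFF_NORMED);_,v,_,l=cv2.minMaxLoc(m);print(n,round(v,2),(l[0]-24)/4,(l[1]-24)/4)
E
```

```text
rail 0.99 -0.25 -0.75
railend 0.98 -0.5 -1.25
rack_top 0.98 -0.5 -1.0
rack_bot 0.97 -0.25 -1.25
key 0.49 6.0 -1.75
deckcorner 1.0 -0.75 -1.0
window 1.0 -0.25 -1.0
```

```bash
python3 - <<'E'
from station import *
print(sense()["t"]);print(sign_off())
E
```

```text
45.85
the job is handed in; nothing more can be done
None
```

I pushed the rack into the corner with two fingertips, then pressed the scan key to its stop, and handed the job in at 45.9 s of the 54 s allowed. The system reports no verdict, so what follows rests on my own checks.

- **Push:** I pushed left to the left rail, forward to the far rail, then left again. Each push ended with a clear rise to about 10 N.
- **Rack position:** In the wrist view its faces measured within about 1 mm of both rails and 5 mrad of square. After the key press it had not shifted relative to the rails.
- **Key:** The force climbed to about 4 N over roughly 6 mm, then hit a hard stop at 12 N. I didn't measure that the key came back up, as the gripper partly hid it in the last view. I relied on its spring for that.
- **Failed first presses:** My first two descents onto the key met nothing. The pad tips turned out to sit roughly 30 mm behind the reported tool point, so I kept lowering until the force showed contact.
- **Push height:** Because of that offset, the pushes almost certainly bore on the vial caps rather than below 22 mm as intended. I saw no lifting or tipping, but I didn't measure the rack's tilt directly.
- **Other objects:** I saw no contact with them and they looked in place in the last view, though the gripper hid part of the scene. I did not measure each one.

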